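# Fetch the wedge from between its neighbours

## Task

The dark hardwood wedge block is needed in the clamping jig, but it lies in the storage channel between two taller things. First stand both of these neighbours on the cork mat, then lay the wedge flat on the middle of the rubber pad of the jig with its long side reaching from rail to rail, and finally put each neighbour back upright and square in the very place in the channel it came from. At the end, the other two things in the channel must still be as they were.

Things in the scene. Friction and masses are not known exactly. Their poses are not given: they have to be found in the camera images.
- channel: Fixed pale wooden channel, 240 mm along its x, 104 mm along its y; floor 6 mm above the bench; lips 22 mm high, 7 mm thick along both long sides (90 mm clear), ends open. Origin: centre of its underside. Holds five things in a row along x, 44 mm between centres: tall, low, tall, low, tall, each with its own x along the channel; which is where varies.
- mat: Fixed thin cork mat, 190 mm (its x) by 140 mm (its y), 4 mm thick; origin at the centre of its underside. The side area for two tall things at once.
- jig: Fixed clamping jig: plywood board 150 mm (its x) by 140 mm (its y), 10 mm thick, two dark rails along its x, tops 22 mm above the bench, 96 mm clear between them. At the centre between the rails a black rubber pad 44 mm (x) by 84 mm (y), its top 12 mm above the bench. Origin: centre of the underside, below the middle of the pad.
- wedge: The wanted thing: dark brown hardwood wedge block lying flat, 30 mm (its x) by 70 mm (its y), 20 mm high; origin at the centre of its underside. 0.03 kg, grasp across the 30 mm.
- groove_block: Bare aluminium block of the same size as the wedge, 30 mm (its x) by 70 mm (its y), 20 mm high, with a 12 mm wide groove along its top; origin at the centre of its underside. Stays in the channel.
- tall_block: Tall thing: plain wooden offcut, 45 mm (its x) by 65 mm (its y), 45 mm high, 0.09 kg; origin at the centre of its underside.
- tape_measure: Tall thing: pocket tape measure standing upright, 36 mm thick (its x), 80 mm long (its y, the hook end at -40 mm and the case from -28 to +40 mm), 64 mm high, 0.21 kg; origin on its underside; grasp the case across its thickness.
- tee_plate: Tall thing: dark steel plate like an upside-down T: foot 40 mm (its x) by 75 mm (its y), 10 mm thick, with an upright web 14 mm thick across its x, 75 mm long, in the middle of the foot, top 60 mm above the underside. 0.35 kg; origin at the centre of the underside; grasp the web.

How it is judged (in metres and radians):
On the way, in this order (a step that is already met when the one before it is completed fails the run):
1. two of the tall things stand upright on the cork mat at the same time, let go ((((x of tall_block in the frame of mat between -0.095 and 0.095 m and y of tall_block in the frame of mat between -0.07 and 0.07 m and height (world z) of tall_block below 0.012 m and angle between tall_block's own z axis and vertical below 0.15 rad and contact force between tall_block and the fingers below 0.3 N) and (x of tape_measure in the frame of mat between -0.095 and 0.095 m and y of tape_measure in the frame of mat between -0.07 and 0.07 m and height (world z) of tape_measure below 0.012 m and angle between tape_measure's own z axis and vertical below 0.15 rad and contact force between tape_measure and the fingers below 0.3 N)) or ((x of tall_block in the frame of mat between -0.095 and 0.095 m and y of tall_block in the frame of mat between -0.07 and 0.07 m and height (world z) of tall_block below 0.012 m and angle between tall_block's own z axis and vertical below 0.15 rad and contact force between tall_block and the fingers below 0.3 N) and (x of tee_plate in the frame of mat between -0.095 and 0.095 m and y of tee_plate in the frame of mat between -0.07 and 0.07 m and height (world z) of tee_plate below 0.012 m and angle between tee_plate's own z axis and vertical below 0.15 rad and contact force between tee_plate and the fingers below 0.3 N)) or ((x of tape_measure in the frame of mat between -0.095 and 0.095 m and y of tape_measure in the frame of mat between -0.07 and 0.07 m and height (world z) of tape_measure below 0.012 m and angle between tape_measure's own z axis and vertical below 0.15 rad and contact force between tape_measure and the fingers below 0.3 N) and (x of tee_plate in the frame of mat between -0.095 and 0.095 m and y of tee_plate in the frame of mat between -0.07 and 0.07 m and height (world z) of tee_plate below 0.012 m and angle between tee_plate's own z axis and vertical below 0.15 rad and contact force between tee_plate and the fingers below 0.3 N)))), for 0.2 s.
2. the wedge lies flat on the jig's pad, let go (horizontal distance between wedge and jig below 0.014 m and z of wedge in the frame of jig between 0.007 and 0.018 m and angle between wedge's own z axis and vertical below 0.12 rad and angle between the y axis of wedge and the y axis of jig, either way round below 0.2 rad and contact force between wedge and the fingers below 0.3 N), for 0.2 s.
At the end, for the whole second after the job is handed in: The wedge lies flat on the jig's pad, within 14 mm of its centre, its long side across the rails within 0.2 rad; the three tall things and the aluminium block are each within 14 mm of where they started, upright and within 0.2 rad of square in the channel; all let go and at rest (all of step 2 and linear speed of each of wedge, tall_block, tape_measure, tee_plate, groove_block below 0.02 m/s and distance of each of tall_block, tape_measure, tee_plate, groove_block from where it was at the start of the episode below 0.014 m and angle between each of tall_block, tape_measure, tee_plate, groove_block's own z axis and vertical below 0.12 rad and angle between the x axis of each of tall_block, tape_measure, tee_plate, groove_block and the x axis of channel, either way round below 0.2 rad); the robot touches nothing.
It also fails if it takes over 109 s, if anything falls off the work surface, if the arm or the gripper's body presses on something with over 40 N, if the wrist force passes 120 N, or if a joint passes its speed limit or range.

## Robot

A 6-joint arm with a two-finger parallel gripper is mounted at the origin on a cart in front of the work surface, level with it; the furniture and walls round the work are solid. World frame = base frame: x ahead of the robot, y to its left, z up, the work surface at z = 0. Lengths are in mm, angles in rad, forces in N, time in s.
With the tool pointing down it reaches from about 225 to 725 mm from the base axis. Payload 3.1 kg.
Tool frame: the origin (TCP) lies midway between the tips of the shut fingers; the grasp point (between the pads) lies 19 mm behind it (robot.tcp_to_grasp is the distance from the TCP to the grasp point, in mm); z points along the fingers, y is the line along which they close (so a half turn about z gives the same grasp; the last joint's range is limited). The gripper opens to 85 mm and grips with 20 to 120 N. Pads are 22 mm wide; open, the fingers measure 114 mm over their backs; the gripper's body (76 mm by 85 mm) begins 54 mm behind the grasp point. The pads swing forward as they close: fully open they stand 13 mm farther back than shut.
Start: joints at [1.134, 0.048, 0.099, 1.622, 0, 1.443], TCP at [159.563, 500.157, 231.312] pointing down, gripper open.
Joint ranges: [-2.91, 2.91], [-0.99, 1.94], [-1.21, 1.42], [-2.12, 2.29], [-1.49, 1.47], [-3.14, 3.14]. Speed limits (rad/s): [2.79, 2.79, 3.14, 3.14, 3.14, 3.14].

## Interface

Orientations are given as a rotation vector (axis times angle).
In Python, from rig import robot, vision gives the robot as it stands. The module is installed in compiled form; this text tells all that it offers. Calls block until the motion is done:
- robot.movep(position, orientation): joint-space move of the TCP to a pose.
- robot.move_straight(position, ori=None, max_speed=150): straight line of the TCP; ori=None keeps the orientation; max_speed is the mean speed in mm/s.
- robot.move_j(angles): joint-space move.
- robot.open_jaws() and robot.close(grip_force=None): open the fingers fully, or close them until they stop; grip_force is the grip in N (None keeps the last).
- robot.hold(seconds).
- robot.ik(position, orientation): joint angles nearest the present ones, or None.
- robot.sense(): the state.
- vision.capture(name): name is "scene" or "side" or "wrist"; returns the picture (420x560x3 uint8, red, green, blue); there is no depth.
- vision.camera_model(name): a dict with "vertical_fov" (degrees; the focal length in pixels is half the picture's height over the tangent of half this angle, whatever the lens; pixels are square), "cx", "cy" (the principal point, pixels), "extrinsics" (4x4, takes a point from camera to world coordinates). Camera axes: x right, y down, z forward; pixel columns grow to the right and rows downward; lengths in mm; the calibration is good to about 2 mm. A picture is of the moment at which its call begins: read the wrist's pose just before it. camera_model takes no time and is no camera call; for the wrist camera it gives the pose at the moment of the call.
A pose or a line that the arm cannot do raises robot.PlanningError and nothing moves.
- robot.job_done(): hands the job in; it is judged then, once.
The state is a dict: "t": time; "joint_positions": joint angles; "qd": joint speeds; "joint_torque": joint torques, N m; "tcp_pos": TCP position; "ee_rot": TCP orientation; "wrist_force": force on the tool from outside, world axes, zero at the start; "torque": the same for the moment, N m; "opening": finger opening in mm; "finger_force": force on a finger pad.
Only numpy, scipy, OpenCV 4.12 (cv2) and the standard library are available. Lean on these libraries where they do the work, as an engineer would, in place of code of your own. Each camera call takes 0.05 s, during which the arm holds its last target. There are 200 camera calls.

## Working session

There is one attempt and no reset: what is moved stays moved. The work goes in short steps, each a Python script; the robot and the scene stay as the last script left them, time stands still between calls to the robot, and variables do not carry over. Pictures are saved under pics/ and viewed, at most 14 in all, crops included, and the job is handed in when it is done.

```bash
mkdir -p pics
python3 - <<'E'
from rig import robot, vision
import cv2, numpy as np
np.set_printoptions(precision=3,suppress=True)
for n in("scene","side","wrist"):
    m=vision.camera_model(n); im=vision.capture(n); cv2.imwrite(f"pics/{n}0.png",im[:,:,::-1]); print(n,m)
print(robot.sense())
E
```

```text
scene {'vertical_fov': 44.25670833908653, 'cx': 277.22387819230363, 'cy': 213.91544366331658, 'extrinsics': array([[  -0.886,   -0.265,    0.38 ,   -1.682],
       [  -0.463,    0.462,   -0.756, 1105.878],
       [   0.025,   -0.846,   -0.532,  817.892],
       [   0.   ,    0.   ,    0.   ,    1.   ]])}
side {'vertical_fov': 46.78743315412442, 'cx': 285.19185986926834, 'cy': 211.28001371373958, 'extrinsics': array([[   0.565,   -0.58 ,    0.587, -100.314],
       [  -0.825,   -0.408,    0.392, -437.72 ],
       [   0.012,   -0.705,   -0.709,  823.829],
       [   0.   ,    0.   ,    0.   ,    1.   ]])}
wrist {'vertical_fov': 65.14192259601634, 'cx': 281.99855711828616, 'cy': 207.37717072696753, 'extrinsics': array([[  0.304,   0.904,   0.299,  81.77 ],
       [  0.953,  -0.288,  -0.098, 523.996],
       [ -0.002,   0.315,  -0.949, 372.405],
       [  0.   ,   0.   ,   0.   ,   1.   ]])}
{'t': 0.15, 'joint_positions': array([1.134, 0.049, 0.098, 1.622, 0.   , 1.443]), 'qd': array([ 0.   , -0.002,  0.004,  0.   ,  0.002, -0.001]), 'joint_torque': array([  0.002, -33.926,  32.042,   0.015,  -0.   ,   0.   ]), 'tcp_pos': array([159.356, 499.731, 230.355]), 'ee_rot': array([-0.483, -3.104,  0.003]), 'wrist_force': array([ 0.564, -0.081, -0.577]), 'torque': array([ 0.004, -0.011, -0.032]), 'finger_force': 0.0, 'opening': 85.71945040228724}
```

View pics/scene0.png

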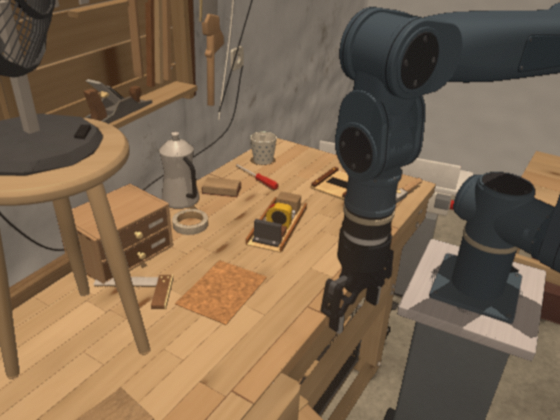

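View pics/side0.png

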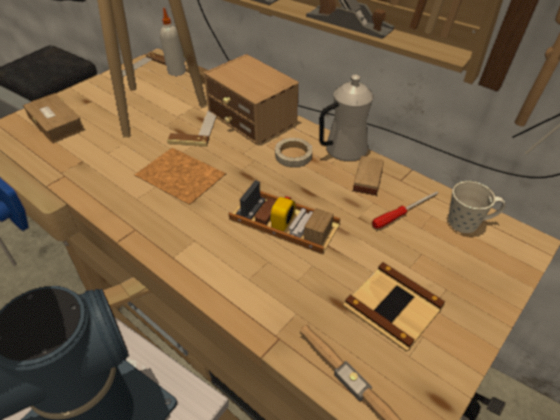

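View pics/wrist0.png

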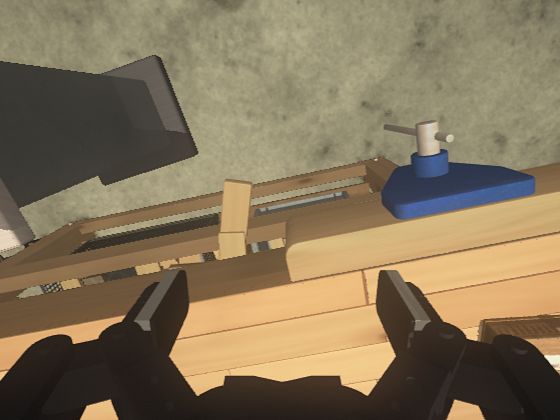

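The side view shows the mat near (180,175), the channel from (232,210) to (338,240) and the jig near (395,305). The channel order from left is tee, wedge, tape, aluminium, wooden block, so the neighbours are the tee and the tape. Next I get coarse positions, then look from the wrist.

```bash
cat > h.py <<'E'
from rig import robot, vision
import cv2, numpy as np
from scipy.spatial.transform import Rotation as R
np.set_printoptions(precision=2,suppress=True)
def ray(m,p,z):
    f=210/np.tan(np.radians(m["vertical_fov"])/2); E=m["extrinsics"]
    d=E[:3,:3]@np.array([(p[0]-m["cx"])/f,(p[1]-m["cy"])/f,1]); o=E[:3,3]
    return (o+d*(z-o[2])/d[2])
def proj(m,P):
    f=210/np.tan(np.radians(m["vertical_fov"])/2); E=m["extrinsics"]
    c=E[:3,:3].T@(np.array(P)-E[:3,3]); return np.array([c[0]/c[2]*f+m["cx"],c[1]/c[2]*f+m["cy"]])
def ori(yaw):  # tool down, finger-closing (y) axis at angle yaw in world (mod pi)
    y=np.array([np.cos(yaw),np.sin(yaw),0]); z=np.array([0,0,-1.]); x=np.cross(y,z)
    return R.from_matrix(np.c_[x,y,z]).as_rotvec()
def snap(name,cam="wrist"):
    m=vision.camera_model(cam); im=vision.capture(cam)
    cv2.imwrite(f"pics/{name}.png",im[:,:,::-1]); np.save(f"pics/{name}.npy",m,allow_pickle=True); return m,im
def load(name): return np.load(f"pics/{name}.npy",allow_pickle=True).item(), cv2.imread(f"pics/{name}.png")
E
python3 - <<'E'
from h import *
m=vision.camera_model("side")
for n,p,z in [("mat",(180,175),4),("mat L",(137,172),4),("mat T",(177,150),4),("mat R",(225,179),4),("mat B",(184,199),4),("chan",(285,220),20),("chL",(232,213),22),("chR",(325,247),22),("chR2",(340,226),22),("pad",(395,305),12),("railA",(346,303),22),("railA2",(402,341),22),("railB",(387,266),22),("railB2",(443,299),22)]:
    print(n,ray(m,p,z))
print(ray(vision.camera_model("scene"),(223,291),4))
print(R.from_rotvec(robot.sense()["ee_rot"]).as_matrix())
E
```

```text
mat [531.35 310.18   4.  ]
mat L [476.37 408.47   4.  ]
mat T [602.87 388.1    4.  ]
mat R [585.73 206.24   4.  ]
mat B [471.29 240.81   4.  ]
chan [541.47  -9.11  20.  ]
chL [487.79 103.08  22.  ]
chR [ 522.77 -127.37   22.  ]
chR2 [ 596.   -122.85   22.  ]
pad [ 480.51 -315.89   12.  ]
railA [ 422.36 -236.13   22.  ]
railA2 [ 408.67 -362.18   22.  ]
railB [ 552.62 -261.45   22.  ]
railB2 [ 540.94 -389.67   22.  ]
[531.94 319.63   4.  ]
[[-0.95  0.3  -0.  ]
 [ 0.3   0.95 -0.  ]
 [ 0.   -0.   -1.  ]]
```

Run:
```python
from h import *
for n,p in [("m",(480,310,260)),("c",(490,-5,240)),("j",(435,-305,260))]:
    robot.movep(p,ori(np.pi/2)); robot.hold(0.3); snap(n)
    print(robot.sense()["tcp_pos"],robot.sense()["joint_positions"])
print(robot.sense()["t"])
```

```text
[479.52 310.54 260.01] [0.46 0.18 0.3  1.69 0.   0.46]
[490.13  -4.32 239.98] [-0.15 -0.04  0.03  1.64  0.   -0.15]
[ 435.39 -304.25  260.07] [-0.74  0.07  0.18  1.68  0.   -0.74]
4.9583
```

View pics/c.png

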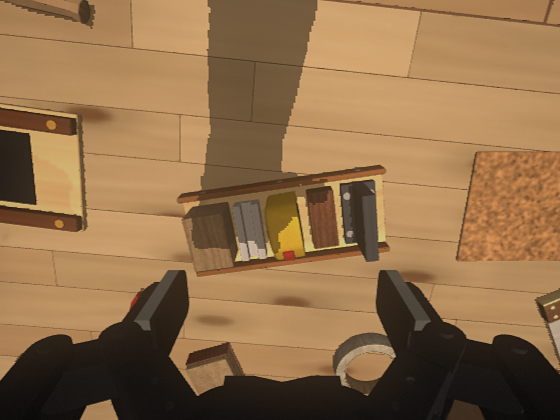

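View pics/m.png

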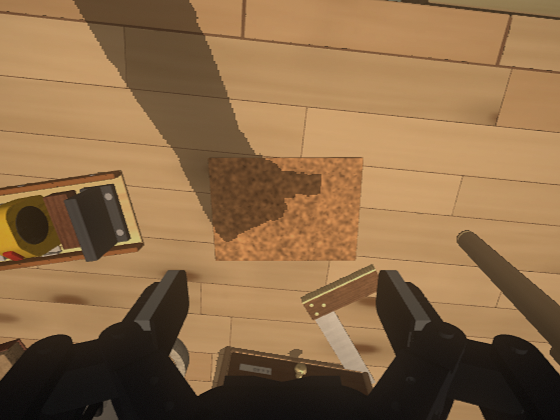

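View pics/j.png

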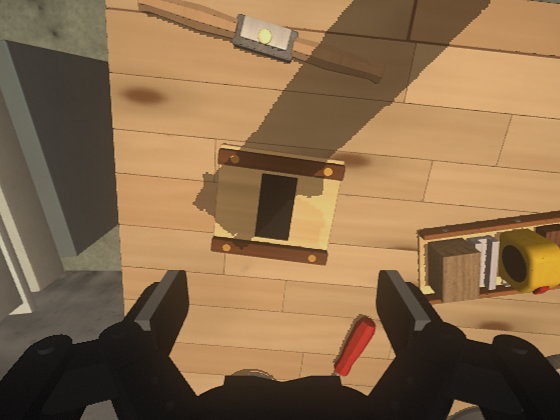

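Channel in "c": lip corners near (179,197), (385,168), (197,272), (388,247). Mat in "m": (210,157)–(362,260). Jig in "j": pad near (276,207), rails (220,147)–(343,180) and (213,237)–(327,263). Next I zoom in for accurate corners.

Run:
```python
from h import *
a=load("c")[1][150:290,165:405]; a=cv2.resize(a,None,fx=3.3,fy=3.3,interpolation=cv2.INTER_CUBIC); cv2.imwrite("pics/cz.png",a)
m=load("c")[0]
def L(z,*ps):
    for p in ps: print(p,z,ray(m,p,z))
L(22,(179,197),(385,168),(197,272),(388,247))
m,im=load("m"); L(4,(210,157),(362,157),(360,260),(216,260))
m,im=load("j"); g=im.max(2)<45; g[:165]=0;g[250:]=0;g[:,:245]=0;g[:,310:]=0
c=max(cv2.findContours(g.astype(np.uint8),0,2)[0],key=cv2.contourArea)
r=cv2.boxPoints(cv2.minAreaRect(c)); print("pad px",r); P=np.array([ray(m,p,12) for p in cv2.approxPolyDP(c,6,True)[:,0]]); print(P,P.mean(0))
print("rails");L(22,(220,145),(344,164),(342,180),(211,237),(327,250),(325,264))
```

```text
(179, 197) 22 [ 516.04 -122.4    22.  ]
(385, 168) 22 [482.03 109.59  22.  ]
(197, 272) 22 [ 612.63 -109.53   22.  ]
(388, 247) 22 [578.29 122.88  22.  ]
(210, 157) 4 [465.86 222.62   4.  ]
(362, 157) 4 [465.56 407.23   4.  ]
(360, 260) 4 [604.77 415.44   4.  ]
(216, 260) 4 [605.1  221.32   4.  ]
pad px [[261. 186.]
 [261. 186.]
 [261. 186.]
 [261. 186.]]
[[ 456.09 -330.35   12.  ]] [ 456.09 -330.35   12.  ]
rails
(220, 145) 22 [ 405.07 -375.83   22.  ]
(344, 164) 22 [ 426.77 -232.31   22.  ]
(342, 180) 22 [ 445.93 -233.5    22.  ]
(211, 237) 22 [ 519.7  -393.73   22.  ]
(327, 250) 22 [ 537.38 -247.16   22.  ]
(325, 264) 22 [ 557.31 -248.85   22.  ]
```

View pics/cz.png

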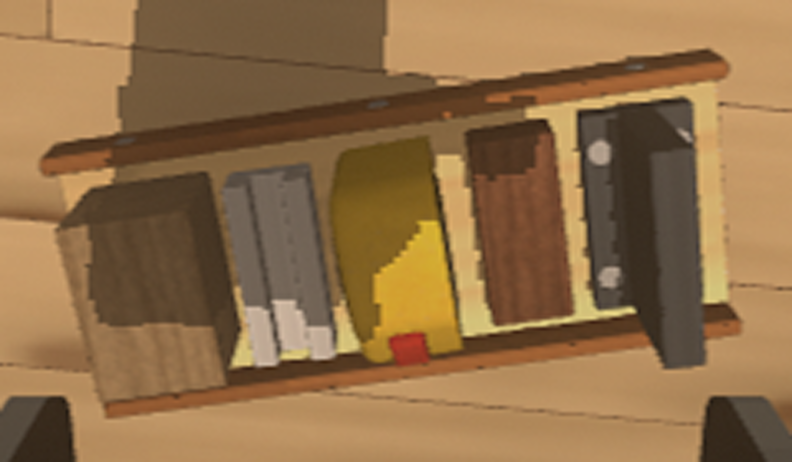

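Run:
```python
from h import *
m,im=load("c")
u=np.array([np.cos(np.radians(98.35)),np.sin(np.radians(98.35))]);v=np.array([-u[1],u[0]]);C=np.array([547.2,0.1])
Z=lambda p:(p[0]/3.3+165,p[1]/3.3+150)
for n,z,ps in [("tee top",66,[(650,150),(690,145),(704,362),(665,367)]),("teefoot L",16,[(580,112),(597,308)]),
 ("wedge",26,[(468,132),(548,122),(572,313),(495,325)]),("groove",26,[(224,180),(308,165),(335,355),(252,367)]),
 ("block",51,[(90,190),(208,175),(228,385),(105,405)]),("tape R",70,[(430,138),(460,355)]),("tape hook",10,[(410,350)])]:
    P=np.array([ray(m,Z(p),z)[:2] for p in ps]);Q=(P-C)@np.c_[u,v]; print(n,Q.round(1).tolist(),"mean",P.mean(0),Q.mean(0))
# tape top outline via yellow mask in all
hsv=cv2.cvtColor(im,cv2.COLOR_BGR2HSV); 
mk=cv2.inRange(hsv,(20,180,60),(32,255,255)); mk[:150]=0;mk[290:]=0;mk[:,:260]=0;mk[:,310:]=0
r=cv2.minAreaRect(cv2.findNonZero(mk));print("yellow",r,cv2.boxPoints(r))
m,im=load("j"); P=np.array([ray(m,p,12)[:2] for p in [(263,174),(298,178),(291,240),(257,236)]]);print("pad",P,P.mean(0))
g=(im.max(2)<60).astype(np.uint8); g[:165]=0;g[245:]=0;g[:,:250]=0;g[:,305:]=0
r=cv2.minAreaRect(cv2.findNonZero(g));print(g.sum(),r,ray(m,r[0],12))
```

```text
tee top [[81.2, 34.8], [93.3, 34.7], [93.7, -39.3], [81.0, -39.3]] mean [536.79  86.79] [87.28 -2.29]
teefoot L [[68.5, 35.8], [68.1, -39.4]] mean [539.09  67.94] [68.3  -1.83]
wedge [[28.7, 37.0], [56.0, 36.6], [57.6, -35.3], [29.7, -36.0]] mean [540.36  42.56] [43.   0.6]
groove [[-56.7, 32.1], [-27.1, 33.3], [-29.4, -39.6], [-60.2, -40.1]] mean [557.04 -42.24] [-43.32  -3.58]
block [[-94.9, 42.4], [-56.4, 41.9], [-64.3, -33.2], [-107.7, -34.7]] mean [554.88 -80.45] [-80.81   4.1 ]
tape R [[15.6, 49.3], [15.7, -23.4]] mean [532.14  13.68] [15.62 12.93]
tape hook [[-2.8, -49.6]] mean [596.66   4.52] [ -2.81 -49.57]
yellow ((283.148681640625, 225.89187622070312), (64.93758392333984, 32.222198486328125), 80.53767395019531) [[261.92 196.51]
 [293.7  191.22]
 [304.38 255.27]
 [272.59 260.57]]
pad [[ 441.1  -327.66]
 [ 445.97 -285.23]
 [ 528.06 -292.86]
 [ 522.53 -336.71]] [ 484.42 -310.62]
1421 ((275.66156005859375, 206.20770263671875), (34.605690002441406, 62.26543045043945), 7.125016689300537) [ 482.09 -312.51   12.  ]
```

Positions agree with the 44 mm pitch: tee at u≈87, wedge at 43, tape at about −1 and aluminium at −43. Pad centre is about (483,−311.5), yaw about 83°. I start with the tee.

```bash
cat >> h.py <<'E'
UY=np.radians(98.35); u=np.array([np.cos(UY),np.sin(UY)]); v=np.array([-u[1],u[0]]); C=np.array([547.2,0.1])
slot=lambda a,b=0: C+a*u+b*v
TEE=slot(87.7,-1); TAPE=slot(-1,4); WEDGE=slot(43.3,0)
MT=np.array([535,269.]); MP=np.array([535,365.]); JIG=np.array([483,-311.5]); JY=np.radians(83)
UP=150
def go(xy,z,yaw=UY): robot.movep((*xy,z),ori(yaw))
def st(xy,z,s=120): robot.move_straight((*xy,z),max_speed=s)
def pick(xy,z,lo,hi,F=60,yaw=UY):
    go(xy,UP,yaw); st(xy,z+25); st(xy,z,60); robot.close(F); s=robot.sense()
    print("pick",s["opening"],s["finger_force"],s["wrist_force"],s["t"])
    if not lo<s["opening"]<hi: raise SystemExit("bad grip")
    st(xy,UP,100); s=robot.sense(); print("lifted",s["opening"],s["wrist_force"])
def place(xy,z,yaw=UY):
    go(xy,UP,yaw); st(xy,z+20); st(xy,z+0.5,30); s=robot.sense(); print("down",s["tcp_pos"],s["wrist_force"])
    robot.open_jaws(); st(xy,UP); print("t",robot.sense()["t"])
E
python3 - <<'E'
from h import *
for p,z,y in [(TEE,34,UY),(TAPE,36,UY),(WEDGE,8.5,UY),(MT,30,UY),(MP,30,UY),(JIG,14,JY)]: print(p,robot.ik((*p,z),ori(y)) is not None)
robot.movep((490,-5,240),ori(np.pi/2))
pick(TEE,34,10,20); place(MT,32); snap("m1")
E
```

```text
[535.45  87.02] True
[543.39  -1.47] True
[540.91  42.94] True
[535. 269.] True
[535. 365.] True
[ 483.  -311.5] True
pick 12.928255282250676 59.222912192344666 [-0.24  0.09  1.11] 8.8583
lifted 12.883117960014214 [ 0.48 -0.25 -3.61]
down [535.   269.    32.35] [-0.56  0.74 -3.25]
t 14.5167
```

View pics/m1.png

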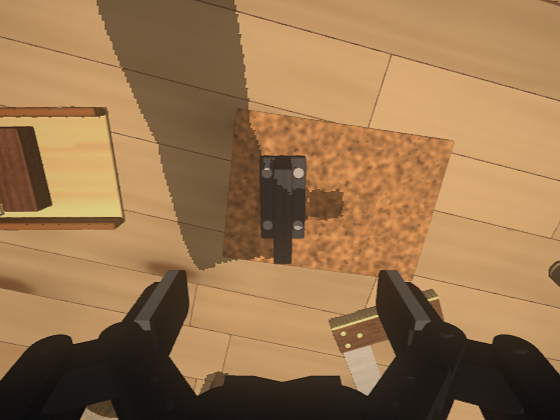

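The tee stands square on the mat at about (283,208), with room to its right. The tape is next.

Run:
```python
from h import *
pick(TAPE,36,30,40); place(MP,34); snap("m2"); go(slot(43,-45),200); robot.hold(0.2); snap("c2"); 
a=np.hstack([load("m2")[1],load("c2")[1]]); cv2.imwrite("pics/mc2.png",cv2.resize(a,(800,300),interpolation=cv2.INTER_AREA))
```

```text
pick 33.20618249200583 59.56906544859521 [-0.46 -0.14  1.85] 17.6
lifted 33.42903755477412 [-0.16  0.24 -2.56]
down [534.91 364.99  34.74] [-1.49 -0.17  0.51]
t 23.6917
```

View pics/mc2.png

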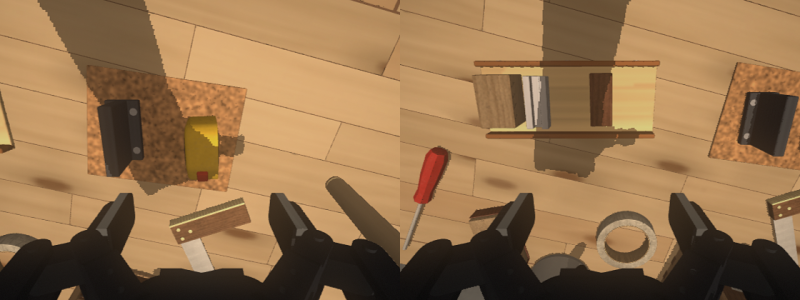

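Both neighbours stand on the mat, and the wedge is untouched in its slot at (600,98). Next is wedge to pad.

Run:
```python
from h import *
pick(WEDGE,8.5,24,33,40); place(JIG,14.5,JY); go((435,-305),UP+60,np.pi/2); robot.hold(.2); snap("j2")
a=load("j2")[1]; cv2.imwrite("pics/j2z.png",a)
```

```text
pick 29.123957992576674 40.74972152709961 [0.45 0.3  1.11] 27.825
lifted 29.11780563259803 [-0.4  -0.01 -0.61]
down [ 482.84 -311.41   15.02] [-1.62  0.72  1.85]
t 34.525
```

View pics/j2z.png

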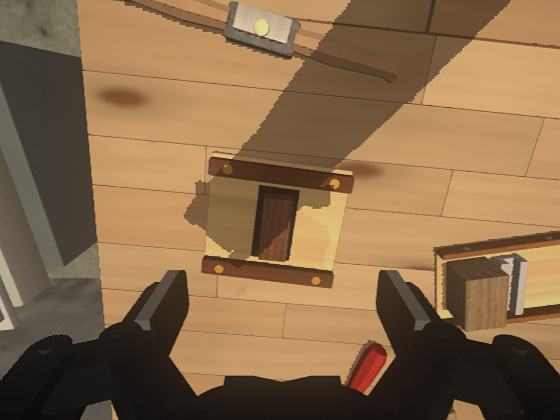

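The wedge lies centred and square on the pad at (276,226). Now both neighbours go back to their slots.

Run:
```python
from h import *
robot.movep((490,-5,200),ori(np.pi/2))
pick(MP,34,30,40); place(TAPE,36); pick(MT,32,10,20); place(TEE,34)
robot.movep((490,-5,240),ori(np.pi/2)); robot.hold(.3); snap("c3"); snap("s3","side")
a=[cv2.resize(load(n)[1][150:290,165:405],None,fx=2,fy=2) for n in("c","c3")]; cv2.imwrite("pics/c3z.png",np.vstack(a))
```

```text
pick 33.08823677815823 59.70371902047191 [-0.01 -0.5   1.79] 39.75
lifted 33.16881666486849 [ 0.03  0.12 -2.28]
down [543.24  -1.49  36.68] [-2.21 -0.05  2.01]
t 45.825
pick 13.314458841474531 59.131622314453125 [ 0.19 -0.25  0.92] 49.0167
lifted 13.482552056581868 [-0.22 -0.07 -4.01]
down [535.48  87.    34.31] [-0.9  -0.2  -3.86]
t 54.6667
```

View pics/c3z.png

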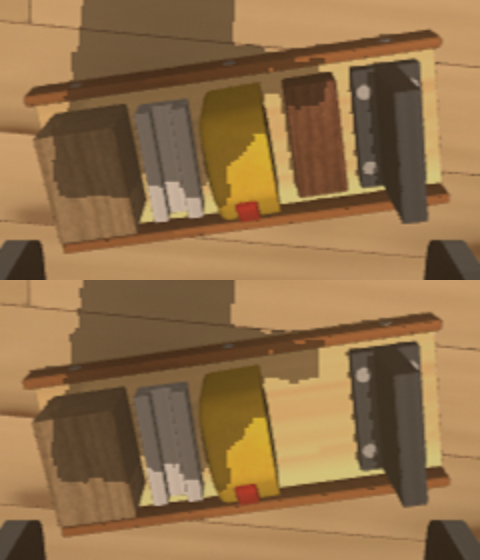

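Before (top) and after (bottom) match to within about a pixel: tee, tape, aluminium and block are all in place. I hand the job in.

```bash
python3 -c "
from rig import robot
print(robot.job_done())"
```

```text
the job is handed in; nothing more can be done
None
```

I handed the job in at about 55 s of the 109 s allowed: the wedge is centred on the jig pad, the tee plate and tape measure are back upright in their slots, and the aluminium and wooden blocks look unmoved; the hand-in returned no verdict.

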